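# Park the pump just past compression and brake it

### The arm

A 6-joint arm with a two-finger parallel gripper is mounted at the origin on the work surface. World frame = base frame: x ahead of the robot, y to its left, z up, the work surface at z = 0. Lengths are in m, angles in rad, forces in N, time in s.
With the tool pointing down it reaches from about 0.375 to 0.975 m from the base axis. Payload 3.8 kg.
Tool frame: the origin (TCP) lies midway between the tips of the shut fingers; the grasp point (between the pads) lies 19 mm behind it; x points along the fingers, y is the direction in which the jaws open and shut, and the axes are right-handed (so a half turn about x gives the same grasp; the last joint's range is limited). The gripper opens to 88 mm and grips with 3 to 60 N. Pads are 18 mm wide; open, the fingers measure 123 mm over their backs; the gripper's body (75 mm by 187 mm) begins 45 mm behind the grasp point.
Start: joints at [-1.159, 0.264, 1.604, -0, 1.274, -0.037], TCP at [0.293, -0.608, 0.239] pointing down, gripper open.
Joint ranges: [-2.63, 2.63], [-0.94, 2.18], [0.31, 2.57], [-1.31, 4.45], [0, 2.66], [-2.55, 2.55]. Speed limits (rad/s): [2.57, 2.57, 3.14, 3.14, 3.14, 3.14].

### API

Orientations are given as a 3x3 rotation matrix whose columns are the frame's x, y, z axes.
In Python, from workcell import robot gives the robot as it stands.
- The arm moves only by the shell command python3 -m jog 'ROWS' [FORCE]. ROWS is JSON, a list of rows, each an object with "slide": the shift along the tool's x, y, z in cm, a list of three; "angular": the turn, a rotation vector about the tool's x, y, z in degrees, a list of three; "claw": the finger opening in cm, from 0 to 8.81. In form: [{"slide": [tx, ty, tz], "angular": [wx, wy, wz], "claw": claw}, ...]. A call has 1 to 12 rows; each row is the pose to reach, as a shift and turn from the pose measured when the call began, along the tool's axes at that moment; what a row does not reach only later rows make up. A row lasts 1/12 s, in which the tool goes at most 41.7 mm and 7.16 degrees, less where a joint would pass 70% of its speed; a pose out of reach is approached as far as the arm can. A call with a gripper value outside its range is refused whole. The fingers move at their own pace and stop on an object; FORCE is the grip in N (left out, the last holds). Time passes only in rows, so rows that repeat a pose let the fingers close. It gives the time, the measured TCP pose, the force and the opening at its end, in the units of the state.
- robot.get_state(): the state, without advancing time (a new reading comes with each control period).
- robot.capture(name): name is "scene" or "top" or "wrist"; returns a dict with "img" (400x640x3 uint8, red, green, blue), "range_z" (400x640 float32, m along the optical axis (not along the pixel's ray), 0 where there is no reading), "K" (3x3 intrinsics, pixels), "dist_coeffs" ([k1, k2, p1, p2, k3] as OpenCV has them; the pictures are not rectified), "R" (3x3) and "t" (3): a world point X has camera coordinates R X + t. Camera axes: x right, y down, z forward; pixel columns grow to the right and rows downward; lengths in m; the calibration is good to about 2 mm. A picture is of the moment at which its call begins.
- robot.finish_job(): hands the job in, once; it reports no verdict.
Trained networks look in a picture, given as the dict that the camera call returned (one of the last four; its "shot" number tells which), for a name from the list of things; names that differ only in an ending like _2 or _b are one class to them, and where a whole thing is asked for, a point or a joint stands for the part that bears it (a point fixed in the world has none). Each returns a list of dicts, best first, with "p" (0 to 1); they miss things now and then, are a little off and sometimes report something else, mostly with a low value. They report only what shows in the picture. A call takes as long as a camera call.
- robot.recognise(picture, target): "location" ([column, row] in pixels, amid what is visible of it).
- robot.landmark_of(picture, target): "location" ([column, row] in pixels: a listed point, or the origin of a listed thing).
The state is a dict: "clock": time; "q": joint angles; "dq": joint speeds; "joint_efforts": joint torques, N m; "tool_pos": TCP position; "orientation": TCP orientation; "wrist_force": force on the tool from outside, world axes, zero at the start; "moment": the same for the moment, N m; "gripper_width": opening from 0.0 (shut) to 1.0 (fully open).
Only numpy, scipy, OpenCV 4.12 (cv2) and the standard library are available. Lean on these libraries where they do the work, as an engineer would, in place of code of your own. Each camera call takes 0.05 s, during which the arm holds its last target. There are 200 camera calls.

### The job

Turn the bench pump's flywheel slowly clockwise (seen from above) by its crank knob, feel for the one stiffest place of the turn, and stop just past it, in the short stretch where the crank suddenly goes light. Then swing the brake lever in until its rubber shoe presses firmly on the rim, without forcing the lever or shifting the wheel, let go, and leave everything else on the bench alone.

Things in the scene. Friction and masses are not known exactly. Their poses are not given: they have to be found in the camera images.
- crank_knob (a point): Crank knob of the flywheel: upright black cylinder, 25 mm in diameter, 55 mm tall, on top of the wheel 85 mm from the wheel's axis. It spins freely on its own pin, so it can be held without turning the gripper. The point is on its axis, 28 mm above its foot.
- wheel_hub (a point): Point on the flywheel's upright axis, level with the wheel's top face, 150 mm above the bench. The wheel is a spoked aluminium disc, 220 mm in diameter, 25 mm thick, on a white pump housing (230 x 210 mm). x points to the pump's finned cylinder, y to the brake lever's side, z up. The wheel stays where it is left; its ordinary drag is about 5 N at the knob.
- pump: The whole pump, origin below wheel_hub at the bench, same axes. Dead centre of its hidden compression stroke lies 49 to 172 degrees clockwise of the start. Push at the knob in slow turning: 5 N; 25 degrees before dead centre it climbs, to about 9 N 12 degrees before; 5 N at dead centre; 1 to 2 N at 15 past; 5 N from 25 past on. Standing still it reads 2 to 3 N less. Stop 0 to 28 degrees past.
- brake_handle (a point): Upright grey handle at the end of the brake lever: cylinder, 18 mm in diameter, 55 mm tall; the point is on its axis at half height. Push it towards the wheel to bring the lever's shoe onto the rim.
- brake_pivot (a point): The brake lever's upright pivot axis at the lever's height, 141 mm from the handle's axis. The lever turns clockwise, seen from above, to go on.
- brake (a joint): Angle of the brake lever in rad: 0 is fully released; it grows as the lever swings in, and the shoe meets the rim at about 0.35. The lever takes about 3 N at the handle to move and stays where it is left; pushed on with 8 to 15 N at the handle it keeps its grip on the rim; over 30 N is forcing it.

How it is judged:
By the outcome, as a careful person would: the job done as asked, in the order asked, and still so for the second after the job is handed in, with the robot touching nothing.
It also fails if it takes over 69 s, if anything falls off the work surface, if the arm or the gripper's body presses on something with over 40 N, if the wrist force passes 120 N, or if a joint passes its speed limit or range.

## Working session

There is one attempt and no reset: what is moved stays moved. The work goes in short steps, Python scripts to look and compute and a shell command to move; the robot and the scene stay as the last step left them, time stands still between calls to the robot, and variables do not carry over. Pictures are saved under pics/ and viewed, about 8 in all and at most 12, crops included, and the job is handed in when it is done.

```bash
mkdir -p pics; ls; cat > h.py <<'E'
import numpy as np, cv2
from workcell import robot
def world(p,u,z=None):
    """pixel -> world, by depth, or on plane z"""
    n=cv2.undistortPoints(np.array([[u]],float),p["K"],p["dist_coeffs"])[0,0]
    R,t=np.array(p["R"]),np.array(p["t"]); c=-R.T@t; d=R.T@np.array([*n,1])
    if z is None:
        s=p["range_z"][int(round(u[1])),int(round(u[0]))]
    else: s=(z-c[2])/d[2]
    return c+s*d
def save(p,n): cv2.imwrite(f"pics/{n}.png",p["img"][:,:,::-1])
E
python3 - <<'E'
from h import *
np.set_printoptions(precision=4,suppress=True)
Z=dict(crank_knob=.178,wheel_hub=.15,pump=0,brake_handle=None,brake_pivot=None)
for c in("scene","top"):
    p=robot.capture(c); save(p,c+"0")
    for n in Z:
        for r in robot.landmark_of(p,n)[:2]: print(c,n,r["p"],np.array(r["location"]),world(p,r["location"]),world(p,r["location"],Z[n]) if Z[n] is not None else "")
print(robot.get_state())
E
```

```text
pics
scene crank_knob 0.65 [191.5 199.1] [ 0.6677 -0.0735  0.1888] [ 0.6505 -0.078   0.178 ]
scene wheel_hub 0.63 [229.6 189. ] [ 0.5971 -0.0375  0.1583] [ 0.5835 -0.0398  0.15  ]
scene pump 0.88 [238.2 268.2] [ 0.7003 -0.0228  0.1022] [ 0.5806 -0.044   0.    ]
scene brake_handle 0.67 [366.4 187.2] [0.6261 0.1493 0.1698] 
scene brake_pivot 0.92 [309.1 165.4] [0.5045 0.0758 0.1395] 
top crank_knob 0.86 [416.7 148.9] [ 0.6498 -0.0692  0.21  ] [ 0.6554 -0.0779  0.178 ]
top wheel_hub 0.83 [394.6 194.8] [ 0.5791 -0.0407  0.1605] [ 0.5796 -0.0429  0.15  ]
top pump 0.6 [377.3 201.3] [ 0.5692 -0.0129  0.1435] [ 0.5739 -0.0351  0.    ]
top brake_handle 0.98 [285.9 173.7] [0.617  0.1438 0.1958] 
top brake_pivot 0.77 [325.3 240.1] [0.503  0.0816 0.1444] 
{'clock': 0.6, 'q': array([-1.1589,  0.2639,  1.604 ,  0.    ,  1.2737, -0.0369]), 'dq': array([ 0.0018, -0.0003, -0.0012, -0.0008,  0.0007,  0.0007]), 'joint_efforts': array([ -0.0002, -50.1651, -35.7007,   0.0728,   0.0188,   0.    ]), 'tool_pos': array([ 0.2929, -0.6082,  0.2387]), 'orientation': array([[ 0.    ,  0.4339, -0.901 ],
       [-0.    , -0.901 , -0.4339],
       [-1.    ,  0.    , -0.    ]]), 'wrist_force': array([ 0.2898, -0.2364, -0.0477]), 'moment': array([ 0.0397, -0.0117, -0.027 ]), 'gripper_width': 1.0046936272866234}
```

View pics/top0.png

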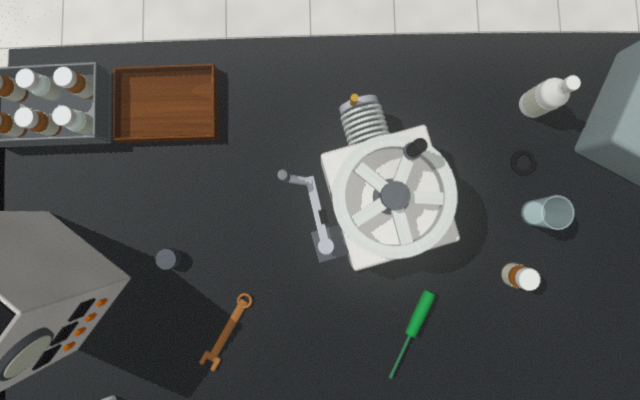

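View pics/scene0.png

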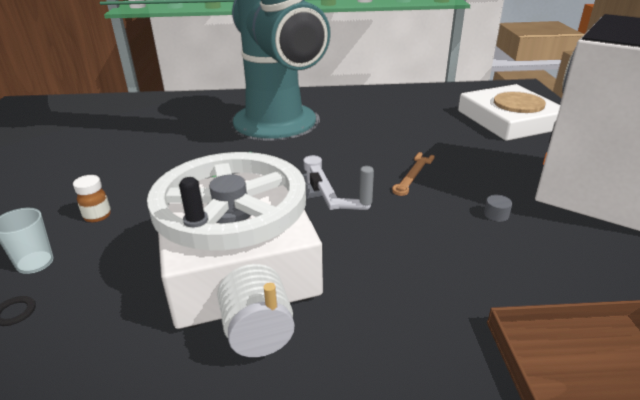

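The views agree with each other: the wheel hub is near (0.581, -0.041), with the knob about -27° from it at top-image pixel (416,149). The brake handle is at pixel (285,174) and its pivot at (325,243). I'll move above the knob with the jaws tangential.

```bash
python3 -m jog '[{"slide":[-0.5,-32,-55.6],"angular":[-127,0,0],"claw":8.8},{"slide":[-0.5,-32,-55.6],"angular":[-127,0,0],"claw":8.8},{"slide":[-0.5,-32,-55.6],"angular":[-127,0,0],"claw":8.8},{"slide":[-0.5,-32,-55.6],"angular":[-127,0,0],"claw":8.8},{"slide":[-0.5,-32,-55.6],"angular":[-127,0,0],"claw":8.8},{"slide":[-0.5,-32,-55.6],"angular":[-127,0,0],"claw":8.8},{"slide":[-0.5,-32,-55.6],"angular":[-127,0,0],"claw":8.8},{"slide":[-0.5,-32,-55.6],"angular":[-127,0,0],"claw":8.8},{"slide":[-0.5,-32,-55.6],"angular":[-127,0,0],"claw":8.8},{"slide":[-0.5,-32,-55.6],"angular":[-127,0,0],"claw":8.8},{"slide":[-0.5,-32,-55.6],"angular":[-127,0,0],"claw":8.8},{"slide":[-0.5,-32,-55.6],"angular":[-127,0,0],"claw":8.8}]'
cat >> h.py <<'E'
def toslide(target,yaw=None):
    """slide (cm) and angular x (deg) to world TCP target; yaw = wanted angle of tool y, deg"""
    s=robot.get_state(); R=np.array(s["orientation"])
    a=R.T@(np.array(target)-s["tool_pos"])*100
    phi=np.degrees(np.arctan2(R[1,1],R[0,1]))
    return a.round(2),phi.round(2),None if yaw is None else round((phi-yaw+180)%360-180,1)
E
python3 -c "
from h import *
print(robot.get_state()['tool_pos'],toslide([.655,-.079,.245],63))"
```

```text
clock: 1.6
tool_pos: [0.576, -0.1936, 0.243]
orientation: [[0.001, 0.927, 0.375], [-0.0, 0.375, -0.927], [-1.0, 0.001, 0.001]]
wrist_force: [-0.2, -0.1, -0.9]
gripper_width: 0.999
[ 0.57598156 -0.19355331  0.2430438 ] (array([-0.19, 11.62, -7.66]), np.float64(22.01), np.float64(-41.0))
```

```bash
python3 -m jog '[{"slide":[-0.2,11.6,-7.7],"angular":[-41,0,0],"claw":8.8},{"slide":[-0.2,11.6,-7.7],"angular":[-41,0,0],"claw":8.8},{"slide":[-0.2,11.6,-7.7],"angular":[-41,0,0],"claw":8.8},{"slide":[-0.2,11.6,-7.7],"angular":[-41,0,0],"claw":8.8},{"slide":[-0.2,11.6,-7.7],"angular":[-41,0,0],"claw":8.8},{"slide":[-0.2,11.6,-7.7],"angular":[-41,0,0],"claw":8.8},{"slide":[-0.2,11.6,-7.7],"angular":[-41,0,0],"claw":8.8},{"slide":[-0.2,11.6,-7.7],"angular":[-41,0,0],"claw":8.8}]'
python3 - <<'E'
from h import *
np.set_printoptions(precision=4,suppress=True)
Z=dict(crank_knob=.178,wheel_hub=.15,brake_handle=.17,brake_pivot=.14)
for c in("wrist","top"):
    p=robot.capture(c); save(p,c+"1")
    for n in Z:
        for r in robot.landmark_of(p,n)[:1]: print(c,n,r["p"],np.array(r["location"]),world(p,r["location"]),world(p,r["location"],Z[n]))
s=robot.get_state();print(s['tool_pos'],s['q'],toslide([.655,-.079,.245],63))
E
```

```text
clock: 2.27
tool_pos: [0.6547, -0.0785, 0.2451]
orientation: [[0.001, 0.456, 0.89], [-0.0, 0.89, -0.456], [-1.0, 0.0, 0.001]]
wrist_force: [-0.2, -0.2, 0.5]
gripper_width: 0.996
wrist crank_knob 0.9 [319.3 216.4] [ 0.6472 -0.0709  0.2069] [ 0.6576 -0.0758  0.178 ]
wrist wheel_hub 0.9 [310.9 102.5] [ 0.5817 -0.0439  0.1591] [ 0.5818 -0.044   0.15  ]
wrist brake_handle 0.56 [588.8  21.5] [0.6171 0.1413 0.177 ] [0.6183 0.1472 0.17  ]
top crank_knob 0.75 [417.5 147.6] [ 0.6516 -0.0702  0.2117] [ 0.6576 -0.0793  0.178 ]
top wheel_hub 0.66 [393.1 192.1] [ 0.5839 -0.0384  0.1599] [ 0.5845 -0.0404  0.15  ]
top brake_handle 0.89 [282.9 170.7] [0.6222 0.1488 0.1943] [0.6253 0.1513 0.17  ]
top brake_pivot 0.94 [325.  244.1] [0.496  0.0823 0.1439] [0.4957 0.0823 0.14  ]
[ 0.6546 -0.0789  0.2451] [-0.1575  0.2304  1.6334 -0.0003  1.2769 -1.2567] (array([0.01, 0.01, 0.04]), np.float64(62.98), np.float64(-0.0))
```

View pics/wrist1.png

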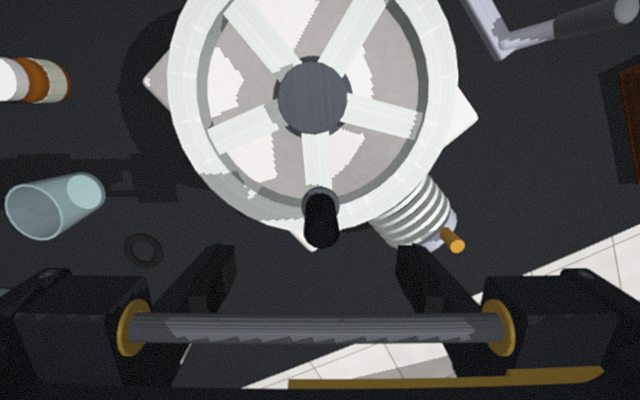

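The knob sits at pixel (320,216), centred between the open fingers, and the spot is clear. I'll go down and grip it.

```bash
python3 -m jog '[{"slide":[3,0,0.2],"angular":[0,0,0],"claw":8.8},{"slide":[6,0,0.2],"angular":[0,0,0],"claw":8.8},{"slide":[8.2,0,0.2],"angular":[0,0,0],"claw":8.8},{"slide":[8.2,0,0.2],"angular":[0,0,0],"claw":8.8},{"slide":[8.2,0,0.2],"angular":[0,0,0],"claw":4},{"slide":[8.2,0,0.2],"angular":[0,0,0],"claw":4},{"slide":[8.2,0,0.2],"angular":[0,0,0],"claw":3.2},{"slide":[8.2,0,0.2],"angular":[0,0,0],"claw":3.2},{"slide":[8.2,0,0.2],"angular":[0,0,0],"claw":3.2}]' 15
python3 -c "
from h import *
s=robot.get_state();print(s['tool_pos'],s['wrist_force'],s['gripper_width']*88)
p=robot.capture('wrist');save(p,'wrist2')"
```

```text
clock: 3.52
tool_pos: [0.6576, -0.08, 0.1651]
orientation: [[0.004, 0.454, 0.891], [-0.001, 0.891, -0.454], [-1.0, 0.001, 0.004]]
wrist_force: [0.1, 0.5, 0.4]
gripper_width: 0.644
[ 0.65757775 -0.07996399  0.16513643] [0.09414889 0.536      0.41304345] 56.69793460083796
```

View pics/wrist2.png

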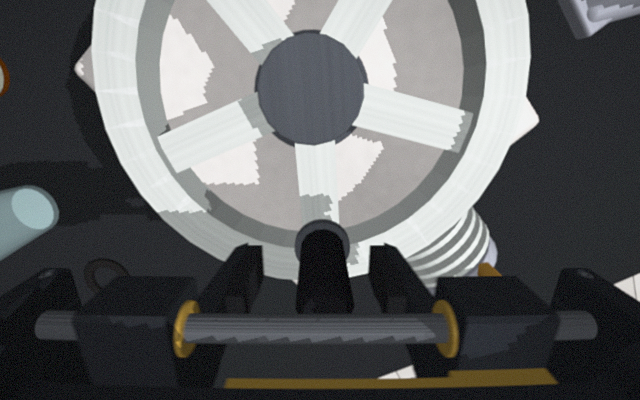

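The knob (pixel 325,260) is between the fingers and centred, so I'll keep closing.

```bash
python3 -m jog '[{"slide":[0,0,0],"angular":[0,0,0],"claw":2.0},{"slide":[0,0,0],"angular":[0,0,0],"claw":2.0},{"slide":[0,0,0],"angular":[0,0,0],"claw":2.0},{"slide":[0,0,0],"angular":[0,0,0],"claw":2.0},{"slide":[0,0,0],"angular":[0,0,0],"claw":2.0},{"slide":[0,0,0],"angular":[0,0,0],"claw":2.0},{"slide":[0,0,0],"angular":[0,0,0],"claw":2.0},{"slide":[0,0,0],"angular":[0,0,0],"claw":2.0},{"slide":[0,0,0],"angular":[0,0,0],"claw":2.0}]' 20
python3 - <<'E'
from h import *
p=robot.capture('wrist')
r=robot.landmark_of(p,'wheel_hub')[0];print(r,world(p,r['location'],.15))
p=robot.capture('top')
r=robot.landmark_of(p,'wheel_hub')[0];print(r,world(p,r['location'],.15))
E
```

```text
clock: 4.32
tool_pos: [0.658, -0.0789, 0.1651]
orientation: [[0.005, 0.454, 0.891], [0.001, 0.891, -0.454], [-1.0, 0.003, 0.004]]
wrist_force: [1.6, 4.7, 1.4]
gripper_width: 0.274
{'location': [309.0, 93.5], 'p': 0.63} [ 0.58059132 -0.04209383  0.15      ]
{'location': [393.6, 196.6], 'p': 0.76} [ 0.57649932 -0.0409878   0.15      ]
```

```bash
cat > st.py <<'E'
from h import *
s=robot.get_state();R=np.array(s['orientation']);f=R.T@s['wrist_force'];d=s['tool_pos'][:2]-np.array([.5805,-.0415])
print('== t',round(s['clock'],2),'ftool xyz',f.round(1),'r',np.hypot(*d).round(4),'ang',np.degrees(np.arctan2(d[1],d[0])).round(1),'phi',np.degrees(np.arctan2(R[1,1],R[0,1])).round(1),'z',s['tool_pos'][2].round(4),'w',round(s['gripper_width']*88,1),'q6',s['q'][5].round(2))
E
python3 -m jog '[{"slide":[0,-0.148,-0.001],"angular":[1,0,0],"claw":2},{"slide":[0,-0.297,-0.005],"angular":[2,0,0],"claw":2},{"slide":[0,-0.445,-0.012],"angular":[3,0,0],"claw":2},{"slide":[0,-0.593,-0.021],"angular":[4,0,0],"claw":2},{"slide":[0,-0.741,-0.032],"angular":[5,0,0],"claw":2},{"slide":[0,-0.888,-0.047],"angular":[6,0,0],"claw":2}]' >/dev/null; python3 st.py
python3 -m jog '[{"slide":[0,-0.148,-0.001],"angular":[1,0,0],"claw":2},{"slide":[0,-0.297,-0.005],"angular":[2,0,0],"claw":2},{"slide":[0,-0.445,-0.012],"angular":[3,0,0],"claw":2},{"slide":[0,-0.593,-0.021],"angular":[4,0,0],"claw":2},{"slide":[0,-0.741,-0.032],"angular":[5,0,0],"claw":2},{"slide":[0,-0.888,-0.047],"angular":[6,0,0],"claw":2}]' >/dev/null; python3 st.py
```

```text
== t 5.02 ftool xyz [0.6 5.6 1.1] r 0.0862 ang -30.9 phi 56.9 z 0.1651 w 24.5 q6 -1.16
== t 5.52 ftool xyz [1.1 6.1 2.9] r 0.0863 ang -36.2 phi 50.9 z 0.1652 w 24.1 q6 -1.07
```

```bash

python3 -m jog '[{"slide":[0,-0.15,0.01],"angular":[0.9,0,0],"claw":2},{"slide":[0,-0.3,0.01],"angular":[1.8,0,0],"claw":2},{"slide":[0,-0.45,0.01],"angular":[2.7,0,0],"claw":2},{"slide":[0,-0.6,0.01],"angular":[3.5,0,0],"claw":2},{"slide":[0,-0.75,0.01],"angular":[4.3,0,0],"claw":2},{"slide":[0,-0.9,0],"angular":[5,0,0],"claw":2}]' >/dev/null; python3 st.py
python3 -m jog '[{"slide":[0,-0.15,0.01],"angular":[0.9,0,0],"claw":2},{"slide":[0,-0.3,0.01],"angular":[1.8,0,0],"claw":2},{"slide":[0,-0.45,0.01],"angular":[2.7,0,0],"claw":2},{"slide":[0,-0.6,0.01],"angular":[3.5,0,0],"claw":2},{"slide":[0,-0.75,0.01],"angular":[4.3,0,0],"claw":2},{"slide":[0,-0.9,0],"angular":[5,0,0],"claw":2}]' >/dev/null; python3 st.py
python3 -m jog '[{"slide":[0,-0.15,0.01],"angular":[0.9,0,0],"claw":2},{"slide":[0,-0.3,0.01],"angular":[1.8,0,0],"claw":2},{"slide":[0,-0.45,0.01],"angular":[2.7,0,0],"claw":2},{"slide":[0,-0.6,0.01],"angular":[3.5,0,0],"claw":2},{"slide":[0,-0.75,0.01],"angular":[4.3,0,0],"claw":2},{"slide":[0,-0.9,0],"angular":[5,0,0],"claw":2}]' >/dev/null; python3 st.py
```

```text
== t 6.02 ftool xyz [1.2 5.8 0.2] r 0.0866 ang -41.6 phi 45.9 z 0.1651 w 23.8 q6 -1.0
== t 6.52 ftool xyz [ 0.9  5.  -0.5] r 0.0867 ang -47.0 phi 40.8 z 0.1651 w 24.1 q6 -0.92
== t 7.02 ftool xyz [ 0.4  5.9 -0.1] r 0.087 ang -52.5 phi 35.8 z 0.1651 w 24.1 q6 -0.84
```

```bash

python3 -m jog '[{"slide":[0,-0.15,0],"angular":[0.9,0,0],"claw":2},{"slide":[0,-0.3,0],"angular":[1.8,0,0],"claw":2},{"slide":[0,-0.45,0],"angular":[2.7,0,0],"claw":2},{"slide":[0,-0.6,-0.01],"angular":[3.6,0,0],"claw":2},{"slide":[0,-0.75,-0.01],"angular":[4.5,0,0],"claw":2},{"slide":[0,-0.9,-0.02],"angular":[5.3,0,0],"claw":2}]' >/dev/null; python3 st.py
python3 -m jog '[{"slide":[0,-0.15,0],"angular":[0.9,0,0],"claw":2},{"slide":[0,-0.3,0],"angular":[1.8,0,0],"claw":2},{"slide":[0,-0.45,0],"angular":[2.7,0,0],"claw":2},{"slide":[0,-0.6,-0.01],"angular":[3.6,0,0],"claw":2},{"slide":[0,-0.75,-0.01],"angular":[4.5,0,0],"claw":2},{"slide":[0,-0.9,-0.02],"angular":[5.3,0,0],"claw":2}]' >/dev/null; python3 st.py
python3 -m jog '[{"slide":[0,-0.15,0],"angular":[0.9,0,0],"claw":2},{"slide":[0,-0.3,0],"angular":[1.8,0,0],"claw":2},{"slide":[0,-0.45,0],"angular":[2.7,0,0],"claw":2},{"slide":[0,-0.6,-0.01],"angular":[3.6,0,0],"claw":2},{"slide":[0,-0.75,-0.01],"angular":[4.5,0,0],"claw":2},{"slide":[0,-0.9,-0.02],"angular":[5.3,0,0],"claw":2}]' >/dev/null; python3 st.py
python3 -m jog '[{"slide":[0,-0.15,0],"angular":[0.9,0,0],"claw":2},{"slide":[0,-0.3,0],"angular":[1.8,0,0],"claw":2},{"slide":[0,-0.45,0],"angular":[2.7,0,0],"claw":2},{"slide":[0,-0.6,-0.01],"angular":[3.6,0,0],"claw":2},{"slide":[0,-0.75,-0.01],"angular":[4.5,0,0],"claw":2},{"slide":[0,-0.9,-0.02],"angular":[5.3,0,0],"claw":2}]' >/dev/null; python3 st.py
```

```text
== t 7.52 ftool xyz [ 0.3  4.9 -0.6] r 0.0871 ang -57.9 phi 30.4 z 0.1651 w 24.4 q6 -0.76
== t 8.02 ftool xyz [ 0.7  5.  -1.2] r 0.0873 ang -63.4 phi 25.1 z 0.1651 w 24.4 q6 -0.68
== t 8.52 ftool xyz [ 1.7  6.1 -0.2] r 0.0875 ang -68.8 phi 19.7 z 0.1651 w 24.4 q6 -0.59
== t 9.02 ftool xyz [ 0.5  4.2 -1.1] r 0.0876 ang -74.3 phi 14.4 z 0.1651 w 24.3 q6 -0.51
```

```bash

python3 -m jog '[{"slide":[0,-0.15,0],"angular":[0.9,0,0],"claw":2},{"slide":[0,-0.3,0],"angular":[1.8,0,0],"claw":2},{"slide":[0,-0.45,-0.01],"angular":[2.7,0,0],"claw":2},{"slide":[0,-0.6,-0.02],"angular":[3.6,0,0],"claw":2},{"slide":[0,-0.75,-0.02],"angular":[4.5,0,0],"claw":2},{"slide":[0,-0.9,-0.03],"angular":[5.4,0,0],"claw":2}]' >/dev/null; python3 st.py
python3 -m jog '[{"slide":[0,-0.15,0],"angular":[0.9,0,0],"claw":2},{"slide":[0,-0.3,0],"angular":[1.8,0,0],"claw":2},{"slide":[0,-0.45,-0.01],"angular":[2.7,0,0],"claw":2},{"slide":[0,-0.6,-0.02],"angular":[3.6,0,0],"claw":2},{"slide":[0,-0.75,-0.02],"angular":[4.5,0,0],"claw":2},{"slide":[0,-0.9,-0.03],"angular":[5.4,0,0],"claw":2}]' >/dev/null; python3 st.py
python3 -m jog '[{"slide":[0,-0.15,0],"angular":[0.9,0,0],"claw":2},{"slide":[0,-0.3,0],"angular":[1.8,0,0],"claw":2},{"slide":[0,-0.45,-0.01],"angular":[2.7,0,0],"claw":2},{"slide":[0,-0.6,-0.02],"angular":[3.6,0,0],"claw":2},{"slide":[0,-0.75,-0.02],"angular":[4.5,0,0],"claw":2},{"slide":[0,-0.9,-0.03],"angular":[5.4,0,0],"claw":2}]' >/dev/null; python3 st.py
python3 -m jog '[{"slide":[0,-0.15,0],"angular":[0.9,0,0],"claw":2},{"slide":[0,-0.3,0],"angular":[1.8,0,0],"claw":2},{"slide":[0,-0.45,-0.01],"angular":[2.7,0,0],"claw":2},{"slide":[0,-0.6,-0.02],"angular":[3.6,0,0],"claw":2},{"slide":[0,-0.75,-0.02],"angular":[4.5,0,0],"claw":2},{"slide":[0,-0.9,-0.03],"angular":[5.4,0,0],"claw":2}]' >/dev/null; python3 st.py
```

```text
== t 9.52 ftool xyz [ 1.7  4.6 -1.9] r 0.0878 ang -79.7 phi 8.9 z 0.1651 w 24.3 q6 -0.42
== t 10.02 ftool xyz [ 0.8  5.1 -1.4] r 0.088 ang -85.1 phi 3.5 z 0.165 w 24.2 q6 -0.33
== t 10.52 ftool xyz [ 1.7  5.3 -2.6] r 0.0881 ang -90.4 phi -2.0 z 0.165 w 24.5 q6 -0.24
== t 11.02 ftool xyz [ 1.2  4.7 -1.5] r 0.0883 ang -95.7 phi -7.4 z 0.1651 w 24.5 q6 -0.14
```

```bash

python3 -m jog '[{"slide":[0,-0.15,-0.01],"angular":[0.9,0,0],"claw":2},{"slide":[0,-0.3,-0.02],"angular":[1.8,0,0],"claw":2},{"slide":[0,-0.45,-0.03],"angular":[2.7,0,0],"claw":2},{"slide":[0,-0.6,-0.04],"angular":[3.6,0,0],"claw":2},{"slide":[0,-0.75,-0.05],"angular":[4.5,0,0],"claw":2},{"slide":[0,-0.9,-0.06],"angular":[5.4,0,0],"claw":2}]' >/dev/null; python3 st.py
python3 -m jog '[{"slide":[0,-0.15,-0.01],"angular":[0.9,0,0],"claw":2},{"slide":[0,-0.3,-0.02],"angular":[1.8,0,0],"claw":2},{"slide":[0,-0.45,-0.03],"angular":[2.7,0,0],"claw":2},{"slide":[0,-0.6,-0.04],"angular":[3.6,0,0],"claw":2},{"slide":[0,-0.75,-0.05],"angular":[4.5,0,0],"claw":2},{"slide":[0,-0.9,-0.06],"angular":[5.4,0,0],"claw":2}]' >/dev/null; python3 st.py
python3 -m jog '[{"slide":[0,-0.15,-0.01],"angular":[0.9,0,0],"claw":2},{"slide":[0,-0.3,-0.02],"angular":[1.8,0,0],"claw":2},{"slide":[0,-0.45,-0.03],"angular":[2.7,0,0],"claw":2},{"slide":[0,-0.6,-0.04],"angular":[3.6,0,0],"claw":2},{"slide":[0,-0.75,-0.05],"angular":[4.5,0,0],"claw":2},{"slide":[0,-0.9,-0.06],"angular":[5.4,0,0],"claw":2}]' >/dev/null; python3 st.py
python3 -m jog '[{"slide":[0,-0.15,-0.01],"angular":[0.9,0,0],"claw":2},{"slide":[0,-0.3,-0.02],"angular":[1.8,0,0],"claw":2},{"slide":[0,-0.45,-0.03],"angular":[2.7,0,0],"claw":2},{"slide":[0,-0.6,-0.04],"angular":[3.6,0,0],"claw":2},{"slide":[0,-0.75,-0.05],"angular":[4.5,0,0],"claw":2},{"slide":[0,-0.9,-0.06],"angular":[5.4,0,0],"claw":2}]' >/dev/null; python3 st.py
```

```text
== t 11.52 ftool xyz [ 1.5  5.2 -1.7] r 0.0883 ang -101.0 phi -12.9 z 0.1651 w 24.4 q6 -0.05
== t 12.02 ftool xyz [ 2.3  5.5 -1.4] r 0.0884 ang -106.3 phi -18.4 z 0.1651 w 24.3 q6 0.05
== t 12.52 ftool xyz [ 2.   5.4 -1.4] r 0.0885 ang -111.5 phi -23.8 z 0.1651 w 24.2 q6 0.14
== t 13.02 ftool xyz [ 2.2  5.2 -1.7] r 0.0885 ang -116.6 phi -29.3 z 0.1651 w 23.8 q6 0.24
```

```bash

python3 -m jog '[{"slide":[0,-0.15,-0.01],"angular":[0.9,0,0],"claw":2},{"slide":[0,-0.3,-0.02],"angular":[1.8,0,0],"claw":2},{"slide":[0,-0.45,-0.03],"angular":[2.7,0,0],"claw":2},{"slide":[0,-0.6,-0.04],"angular":[3.6,0,0],"claw":2},{"slide":[0,-0.75,-0.05],"angular":[4.5,0,0],"claw":2},{"slide":[0,-0.9,-0.05],"angular":[5.2,0,0],"claw":2}]' >/dev/null; python3 st.py
python3 -m jog '[{"slide":[0,-0.15,-0.01],"angular":[0.9,0,0],"claw":2},{"slide":[0,-0.3,-0.02],"angular":[1.8,0,0],"claw":2},{"slide":[0,-0.45,-0.03],"angular":[2.7,0,0],"claw":2},{"slide":[0,-0.6,-0.04],"angular":[3.6,0,0],"claw":2},{"slide":[0,-0.75,-0.05],"angular":[4.5,0,0],"claw":2},{"slide":[0,-0.9,-0.05],"angular":[5.2,0,0],"claw":2}]' >/dev/null; python3 st.py
python3 -m jog '[{"slide":[0,-0.15,-0.01],"angular":[0.9,0,0],"claw":2},{"slide":[0,-0.3,-0.02],"angular":[1.8,0,0],"claw":2},{"slide":[0,-0.45,-0.03],"angular":[2.7,0,0],"claw":2},{"slide":[0,-0.6,-0.04],"angular":[3.6,0,0],"claw":2},{"slide":[0,-0.75,-0.05],"angular":[4.5,0,0],"claw":2},{"slide":[0,-0.9,-0.05],"angular":[5.2,0,0],"claw":2}]' >/dev/null; python3 st.py
```

```text
== t 13.52 ftool xyz [ 0.4  5.  -1.6] r 0.0886 ang -121.7 phi -34.5 z 0.1651 w 24.4 q6 0.34
== t 14.02 ftool xyz [ 1.1  5.  -1.7] r 0.0886 ang -126.7 phi -39.8 z 0.1651 w 24.3 q6 0.44
== t 14.52 ftool xyz [ 1.9  5.1 -2.1] r 0.0886 ang -131.7 phi -45.1 z 0.1651 w 24.2 q6 0.54
```

```bash

python3 -m jog '[{"slide":[0,-0.15,-0.01],"angular":[0.8,0,0],"claw":2},{"slide":[0,-0.3,-0.02],"angular":[1.6,0,0],"claw":2},{"slide":[0,-0.45,-0.03],"angular":[2.4,0,0],"claw":2},{"slide":[0,-0.6,-0.04],"angular":[3.2,0,0],"claw":2},{"slide":[0,-0.75,-0.05],"angular":[4,0,0],"claw":2},{"slide":[0,-0.9,-0.06],"angular":[4.8,0,0],"claw":2}]' >/dev/null; python3 st.py
python3 -m jog '[{"slide":[0,-0.15,-0.01],"angular":[0.8,0,0],"claw":2},{"slide":[0,-0.3,-0.02],"angular":[1.6,0,0],"claw":2},{"slide":[0,-0.45,-0.03],"angular":[2.4,0,0],"claw":2},{"slide":[0,-0.6,-0.04],"angular":[3.2,0,0],"claw":2},{"slide":[0,-0.75,-0.05],"angular":[4,0,0],"claw":2},{"slide":[0,-0.9,-0.06],"angular":[4.8,0,0],"claw":2}]' >/dev/null; python3 st.py
python3 -m jog '[{"slide":[0,-0.15,-0.01],"angular":[0.8,0,0],"claw":2},{"slide":[0,-0.3,-0.02],"angular":[1.6,0,0],"claw":2},{"slide":[0,-0.45,-0.03],"angular":[2.4,0,0],"claw":2},{"slide":[0,-0.6,-0.04],"angular":[3.2,0,0],"claw":2},{"slide":[0,-0.75,-0.05],"angular":[4,0,0],"claw":2},{"slide":[0,-0.9,-0.06],"angular":[4.8,0,0],"claw":2}]' >/dev/null; python3 st.py
python3 -m jog '[{"slide":[0,-0.15,-0.01],"angular":[0.8,0,0],"claw":2},{"slide":[0,-0.3,-0.02],"angular":[1.6,0,0],"claw":2},{"slide":[0,-0.45,-0.03],"angular":[2.4,0,0],"claw":2},{"slide":[0,-0.6,-0.04],"angular":[3.2,0,0],"claw":2},{"slide":[0,-0.75,-0.05],"angular":[4,0,0],"claw":2},{"slide":[0,-0.9,-0.06],"angular":[4.8,0,0],"claw":2}]' >/dev/null; python3 st.py
```

```text
== t 15.02 ftool xyz [ 0.2  5.3 -0.6] r 0.0885 ang -136.6 phi -49.9 z 0.1651 w 24.1 q6 0.63
== t 15.52 ftool xyz [ 0.5  5.1 -1.3] r 0.0885 ang -141.6 phi -54.8 z 0.1651 w 24.3 q6 0.73
== t 16.02 ftool xyz [ 2.   6.5 -0.7] r 0.0884 ang -146.4 phi -59.6 z 0.1652 w 24.7 q6 0.83
== t 16.52 ftool xyz [1.7 9.  0.3] r 0.0883 ang -150.7 phi -64.5 z 0.1653 w 24.4 q6 0.93
```

```bash

python3 -m jog '[{"slide":[0,-0.15,-0.01],"angular":[0.7,0,0],"claw":2},{"slide":[0,-0.3,-0.01],"angular":[1.4,0,0],"claw":2},{"slide":[0,-0.45,-0.02],"angular":[2.1,0,0],"claw":2}]' >/dev/null; python3 st.py
python3 -m jog '[{"slide":[0,-0.15,-0.01],"angular":[0.7,0,0],"claw":2},{"slide":[0,-0.3,-0.01],"angular":[1.4,0,0],"claw":2},{"slide":[0,-0.45,-0.02],"angular":[2.1,0,0],"claw":2}]' >/dev/null; python3 st.py
python3 -m jog '[{"slide":[0,-0.15,-0.01],"angular":[0.7,0,0],"claw":2},{"slide":[0,-0.3,-0.01],"angular":[1.4,0,0],"claw":2},{"slide":[0,-0.45,-0.02],"angular":[2.1,0,0],"claw":2}]' >/dev/null; python3 st.py
python3 -m jog '[{"slide":[0,-0.15,-0.01],"angular":[0.7,0,0],"claw":2},{"slide":[0,-0.3,-0.01],"angular":[1.4,0,0],"claw":2},{"slide":[0,-0.45,-0.02],"angular":[2.1,0,0],"claw":2}]' >/dev/null; python3 st.py
```

```text
== t 16.77 ftool xyz [ 2.9  9.9 -0.6] r 0.0883 ang -152.1 phi -66.6 z 0.1653 w 24.5 q6 0.97
== t 17.02 ftool xyz [ 3.  10.5 -1.6] r 0.0882 ang -153.3 phi -68.8 z 0.1654 w 24.4 q6 1.02
== t 17.27 ftool xyz [ 3.5 10.  -1. ] r 0.0882 ang -154.6 phi -70.9 z 0.1654 w 24.8 q6 1.06
== t 17.52 ftool xyz [ 4.2 11.5 -0.2] r 0.0881 ang -155.8 phi -73.1 z 0.1654 w 24.8 q6 1.11
```

```bash

python3 -m jog '[{"slide":[0,-0.15,0],"angular":[0.3,0,0],"claw":2},{"slide":[0,-0.3,0.01],"angular":[0.6,0,0],"claw":2},{"slide":[0,-0.45,0.01],"angular":[0.9,0,0],"claw":2},{"slide":[0,-0.6,0.02],"angular":[1.2,0,0],"claw":2},{"slide":[0,-0.75,0.02],"angular":[1.5,0,0],"claw":2},{"slide":[0,-0.9,0.02],"angular":[1.8,0,0],"claw":2}]' >/dev/null; python3 st.py
python3 -m jog '[{"slide":[0,-0.15,0],"angular":[0.3,0,0],"claw":2},{"slide":[0,-0.3,0.01],"angular":[0.6,0,0],"claw":2},{"slide":[0,-0.45,0.01],"angular":[0.9,0,0],"claw":2},{"slide":[0,-0.6,0.02],"angular":[1.2,0,0],"claw":2},{"slide":[0,-0.75,0.02],"angular":[1.5,0,0],"claw":2},{"slide":[0,-0.9,0.02],"angular":[1.8,0,0],"claw":2}]' >/dev/null; python3 st.py
```

```text
== t 18.02 ftool xyz [ 1.1 11.4 -1.1] r 0.088 ang -159.8 phi -74.9 z 0.1654 w 24.9 q6 1.16
== t 18.52 ftool xyz [ 0.2  9.2 -1.5] r 0.0879 ang -163.8 phi -76.8 z 0.1655 w 24.9 q6 1.21
```

```bash

python3 -m jog '[{"slide":[0,-0.15,0],"angular":[0.7,0,0],"claw":2},{"slide":[0,-0.3,0],"angular":[1.4,0,0],"claw":2},{"slide":[0,-0.45,-0.01],"angular":[2.1,0,0],"claw":2},{"slide":[0,-0.6,-0.02],"angular":[2.8,0,0],"claw":2},{"slide":[0,-0.75,-0.03],"angular":[3.5,0,0],"claw":2},{"slide":[0,-0.9,-0.04],"angular":[4.2,0,0],"claw":2}]' >/dev/null; python3 st.py
python3 -m jog '[{"slide":[0,-0.15,0],"angular":[0.7,0,0],"claw":2},{"slide":[0,-0.3,0],"angular":[1.4,0,0],"claw":2},{"slide":[0,-0.45,-0.01],"angular":[2.1,0,0],"claw":2},{"slide":[0,-0.6,-0.02],"angular":[2.8,0,0],"claw":2},{"slide":[0,-0.75,-0.03],"angular":[3.5,0,0],"claw":2},{"slide":[0,-0.9,-0.04],"angular":[4.2,0,0],"claw":2}]' >/dev/null; python3 st.py
```

```text
== t 19.02 ftool xyz [-1.7  7.7 -0.2] r 0.0878 ang -168.1 phi -81.0 z 0.1655 w 25.2 q6 1.3
== t 19.52 ftool xyz [-2.1  5.5  0.5] r 0.0876 ang -172.9 phi -85.3 z 0.1654 w 25.2 q6 1.4
```

```bash

python3 -m jog '[{"slide":[0,-0.15,0],"angular":[0.8,0,0],"claw":2},{"slide":[0,-0.3,0],"angular":[1.6,0,0],"claw":2},{"slide":[0,-0.45,-0.01],"angular":[2.4,0,0],"claw":2},{"slide":[0,-0.6,-0.02],"angular":[3.2,0,0],"claw":2},{"slide":[0,-0.75,-0.03],"angular":[4,0,0],"claw":2},{"slide":[0,-0.9,-0.05],"angular":[5,0,0],"claw":2}]' >/dev/null; python3 st.py
python3 -m jog '[{"slide":[0,-0.15,0],"angular":[0.8,0,0],"claw":2},{"slide":[0,-0.3,0],"angular":[1.6,0,0],"claw":2},{"slide":[0,-0.45,-0.01],"angular":[2.4,0,0],"claw":2},{"slide":[0,-0.6,-0.02],"angular":[3.2,0,0],"claw":2}]' >/dev/null; python3 st.py
```

```text
== t 20.02 ftool xyz [-4.2  3.8  1. ] r 0.0874 ang -178.2 phi -90.4 z 0.1653 w 24.8 q6 1.5
== t 20.35 ftool xyz [-4.   2.8  0.8] r 0.0872 ang 177.7 phi -93.7 z 0.1652 w 25.0 q6 1.58
```

```bash

python3 -m jog '[{"slide":[0,-0.15,0],"angular":[0.8,0,0],"claw":2},{"slide":[0,-0.3,0],"angular":[1.6,0,0],"claw":2},{"slide":[0,-0.45,-0.01],"angular":[2.4,0,0],"claw":2}]' >/dev/null; python3 st.py
python3 -m jog '[{"slide":[0,0,0],"angular":[0,0,0],"claw":2},{"slide":[0,0,0],"angular":[0,0,0],"claw":2},{"slide":[0,0,0],"angular":[0,0,0],"claw":2}]' >/dev/null; python3 st.py
```

```text
== t 20.6 ftool xyz [-3.9  2.9  1.3] r 0.0871 ang 174.5 phi -96.2 z 0.1652 w 24.8 q6 1.63
== t 20.85 ftool xyz [-4.9  0.3  0.1] r 0.0871 ang 174.3 phi -96.2 z 0.1652 w 24.6 q6 1.63
```

Standing force is now near 0 N. The peak was around -157° and the push was back to 5 N at about -172°, so the knob at -186° is roughly 14° past dead centre. I'll release it and lift straight up.

```bash

python3 -m jog '[{"slide":[0,0,0],"angular":[0,0,0],"claw":4.5},{"slide":[0,0,0],"angular":[0,0,0],"claw":5},{"slide":[0,0,0],"angular":[0,0,0],"claw":5},{"slide":[0,0,0],"angular":[0,0,0],"claw":5},{"slide":[-2,0,0],"angular":[0,0,0],"claw":5},{"slide":[-5,0,0],"angular":[0,0,0],"claw":5},{"slide":[-8,0,0],"angular":[0,0,0],"claw":5},{"slide":[-10,0,0],"angular":[0,0,0],"claw":5},{"slide":[-10,0,0],"angular":[0,0,0],"claw":5}]' >/dev/null; python3 st.py
python3 - <<'E'
from h import *
np.set_printoptions(precision=4,suppress=True)
Z=dict(crank_knob=.178,wheel_hub=.15,brake_handle=.17,brake_pivot=.14)
for c in("wrist","top","scene"):
    p=robot.capture(c); save(p,c+"3")
    for n in Z:
        for r in robot.landmark_of(p,n)[:1]: print(c,n,r["p"],np.array(r["location"]),world(p,r["location"]),world(p,r["location"],Z[n]))
E
```

```text
== t 21.6 ftool xyz [-0.2 -0.4 -1.6] r 0.0902 ang 170.7 phi -96.2 z 0.2702 w 50.0 q6 1.63
wrist crank_knob 0.77 [313.7 207.8] [ 0.5044 -0.0293  0.2111] [ 0.4947 -0.0298  0.178 ]
wrist wheel_hub 0.92 [314.1 104.4] [ 0.5781 -0.0401  0.1577] [ 0.5785 -0.0405  0.15  ]
wrist brake_handle 0.84 [64.8 81.3] [0.6148 0.1432 0.18  ] [0.6168 0.1502 0.17  ]
wrist brake_pivot 0.82 [197.9 211. ] [0.4954 0.0782 0.1457] [0.494  0.0803 0.14  ]
top crank_knob 0.55 [394.4 245.3] [0.5145 0.0134 0.4165] [ 0.4934 -0.0338  0.178 ]
top wheel_hub 0.81 [395.9 194.9] [ 0.5789 -0.0432  0.1597] [ 0.5794 -0.0452  0.15  ]
top brake_handle 0.68 [284.7 173. ] [0.6183 0.1459 0.1947] [0.6212 0.1483 0.17  ]
top brake_pivot 0.64 [324.9 244. ] [0.4962 0.0825 0.1442] [0.4958 0.0825 0.14  ]
scene crank_knob 0.69 [238.2 140.7] [ 0.5052 -0.0303  0.1872] [ 0.486 -0.033  0.178]
scene wheel_hub 0.79 [228.4 185.7] [ 0.5863 -0.0404  0.1572] [ 0.5743 -0.0425  0.15  ]
scene brake_handle 0.73 [362.9 185.6] [0.6214 0.1452 0.1696] [0.622  0.1451 0.17  ]
scene brake_pivot 0.94 [309.3 168.2] [0.5066 0.0759 0.1356] [0.5145 0.0757 0.14  ]
```

View pics/wrist3.png

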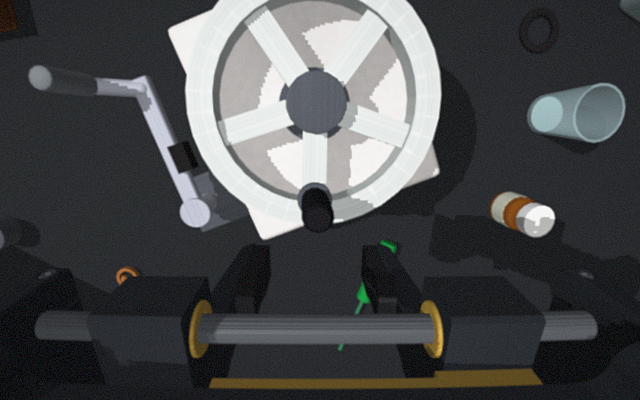

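The released knob is at pixel (316,205), roughly 172° about the hub. The brake handle is at (40,77) and its pivot at (195,212), giving world (0.620, 0.148) and (0.4955, 0.0815); they are 141 mm apart, as specified. Next I'll go to the handle.

```bash
python3 -c "
from h import *
print(robot.get_state()['tool_pos'],toslide([.620,.148,.25],-62))"
```

```text
[ 0.48867061 -0.02687816  0.2647932 ] (array([  1.12, -18.85, -11.13]), np.float64(-96.17), np.float64(-34.2))
```

```bash
python3 -m jog '[{"slide":[1.1,-18.9,-11.1],"angular":[-34,0,0],"claw":5},{"slide":[1.1,-18.9,-11.1],"angular":[-34,0,0],"claw":5},{"slide":[1.1,-18.9,-11.1],"angular":[-34,0,0],"claw":5},{"slide":[1.1,-18.9,-11.1],"angular":[-34,0,0],"claw":5},{"slide":[1.1,-18.9,-11.1],"angular":[-34,0,0],"claw":5},{"slide":[1.1,-18.9,-11.1],"angular":[-34,0,0],"claw":5},{"slide":[1.1,-18.9,-11.1],"angular":[-34,0,0],"claw":5},{"slide":[1.1,-18.9,-11.1],"angular":[-34,0,0],"claw":5},{"slide":[1.1,-18.9,-11.1],"angular":[-34,0,0],"claw":5}]'
python3 - <<'E'
from h import *
np.set_printoptions(precision=4,suppress=True)
p=robot.capture("wrist"); save(p,"wrist4")
for n,z in dict(crank_knob=.178,wheel_hub=.15,brake_handle=.168,brake_pivot=.14).items():
    for r in robot.landmark_of(p,n)[:1]: print(n,r["p"],np.array(r["location"]),world(p,r["location"]),world(p,r["location"],z))
print(robot.get_state()['tool_pos'],toslide([.620,.148,.16],-62))
E
```

```text
clock: 23.1
tool_pos: [0.619, 0.1475, 0.2502]
orientation: [[0.051, 0.465, -0.884], [-0.06, -0.882, -0.468], [-0.997, 0.077, -0.017]]
wrist_force: [-0.1, 0.2, 0.1]
gripper_width: 0.564
brake_handle 0.85 [303.8 213.4] [0.6236 0.1548 0.1934] [0.6158 0.1498 0.168 ]
brake_pivot 0.81 [307.2 325.6] [0.6374 0.1668 0.3304] [0.4989 0.0847 0.14  ]
[0.6194 0.1474 0.2508] (array([ 9.05, -0.72,  0.08]), np.float64(-62.21), np.float64(-0.2))
```

View pics/wrist4.png

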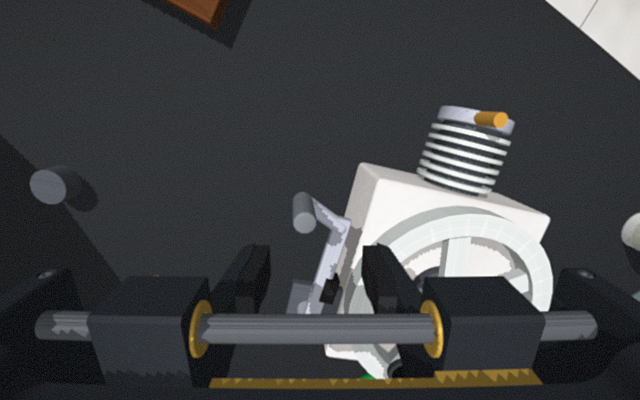

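The handle at pixel (303,213) lies between the fingers, but the tool has picked up a 4.5° tilt. I'll work out the rotation that levels it.

```bash
python3 - <<'E'
from h import *
R=np.array(robot.get_state()["orientation"]);f=np.radians(-62)
D=np.array([[0,np.cos(f),np.sin(f)],[0,np.sin(f),-np.cos(f)],[-1,0,0]])
print(np.degrees(cv2.Rodrigues(R.T@D)[0].ravel()).round(2),toslide([.619,.1485,.16])[0],toslide([.619,.1485,.215])[0])
E
```

```text
[-0.17 -1.06 -4.4 ] [ 9.04 -0.81  0.15] [ 3.56 -0.39  0.05]
```

```bash
python3 -m jog '[{"slide":[2,-0.3,0],"angular":[-0.2,-1.1,-4.4],"claw":5},{"slide":[3.6,-0.4,0.05],"angular":[-0.2,-1.1,-4.4],"claw":5},{"slide":[5.5,-0.5,0.1],"angular":[-0.2,-1.1,-4.4],"claw":5},{"slide":[7.5,-0.7,0.1],"angular":[-0.2,-1.1,-4.4],"claw":5},{"slide":[9,-0.8,0.15],"angular":[-0.2,-1.1,-4.4],"claw":5},{"slide":[9,-0.8,0.15],"angular":[-0.2,-1.1,-4.4],"claw":5}]'
python3 -m jog '[{"slide":[0,0,0],"angular":[0,0,0],"claw":3.5},{"slide":[0,0,0],"angular":[0,0,0],"claw":3.5},{"slide":[0,0,0],"angular":[0,0,0],"claw":1.3},{"slide":[0,0,0],"angular":[0,0,0],"claw":1.3},{"slide":[0,0,0],"angular":[0,0,0],"claw":1.3},{"slide":[0,0,0],"angular":[0,0,0],"claw":1.3},{"slide":[0,0,0],"angular":[0,0,0],"claw":1.3},{"slide":[0,0,0],"angular":[0,0,0],"claw":1.3}]' 12; python3 st.py
```

```text
clock: 23.85
tool_pos: [0.6162, 0.1472, 0.1565]
orientation: [[-0.007, 0.469, -0.883], [-0.002, -0.883, -0.469], [-1.0, -0.002, 0.007]]
wrist_force: [-0.9, -0.6, -0.7]
gripper_width: 0.569
clock: 24.52
tool_pos: [0.6169, 0.1479, 0.158]
orientation: [[-0.005, 0.469, -0.883], [-0.0, -0.883, -0.469], [-1.0, -0.002, 0.005]]
wrist_force: [-0.8, 3.2, 5.2]
gripper_width: 0.199
== t 24.52 ftool xyz [-5.2 -3.2 -0.8] r 0.1929 ang 79.1 phi -62.0 z 0.158 w 17.5 q6 1.28
```

```bash
python3 -m jog '[{"slide":[0,0.295,0],"angular":[1.2,0,0],"claw":1.3},{"slide":[0,0.59,0.01],"angular":[2.4,0,0],"claw":1.3},{"slide":[0,0.885,0.03],"angular":[3.6,0,0],"claw":1.3},{"slide":[0,1.18,0.05],"angular":[4.8,0,0],"claw":1.3},{"slide":[0,1.474,0.08],"angular":[6,0,0],"claw":1.3},{"slide":[0,1.767,0.11],"angular":[7.2,0,0],"claw":1.3}]' >/dev/null; python3 st.py
python3 -m jog '[{"slide":[0,0.295,0],"angular":[1.2,0,0],"claw":1.3},{"slide":[0,0.59,0.01],"angular":[2.4,0,0],"claw":1.3},{"slide":[0,0.885,0.03],"angular":[3.6,0,0],"claw":1.3},{"slide":[0,1.18,0.05],"angular":[4.8,0,0],"claw":1.3}]' >/dev/null; python3 st.py; python3 -c "
from h import *
d=robot.get_state()['tool_pos'][:2]-np.array([.4955,.0815]);print(np.hypot(*d),np.degrees(np.arctan2(d[1],d[0])))"
```

```text
== t 25.02 ftool xyz [-3.  -3.   0.5] r 0.1784 ang 75.7 phi -69.4 z 0.1581 w 17.6 q6 1.38
== t 25.35 ftool xyz [-2.9 -3.  -0.2] r 0.1683 ang 73.5 phi -74.3 z 0.1581 w 17.6 q6 1.45
0.13819022258195554 16.141086128323224
```

```bash
python3 -m jog '[{"slide":[0,0.25,0],"angular":[1,0,0],"claw":1.3},{"slide":[0,0.5,0.01],"angular":[2,0,0],"claw":1.3},{"slide":[0,0.74,0.03],"angular":[3,0,0],"claw":1.3},{"slide":[0,0.98,0.04],"angular":[4,0,0],"claw":1.3}]' >/dev/null; python3 st.py
python3 -m jog '[{"slide":[0,0.15,0],"angular":[0.6,0,0],"claw":1.3},{"slide":[0,0.3,0],"angular":[1.2,0,0],"claw":1.3}]' >/dev/null; python3 st.py
python3 -m jog '[{"slide":[0,0.1,0],"angular":[0.4,0,0],"claw":1.3},{"slide":[0,0.2,0],"angular":[0.8,0,0],"claw":1.3}]' >/dev/null; python3 st.py
```

```text
== t 25.68 ftool xyz [-3.5 -6.9 -0. ] r 0.1599 ang 71.7 phi -78.4 z 0.1581 w 17.9 q6 1.5
== t 25.85 ftool xyz [ -3.  -12.2   0.4] r 0.1588 ang 71.5 phi -79.7 z 0.1581 w 17.2 q6 1.52
== t 26.02 ftool xyz [ -3.2 -10.5   1.7] r 0.1587 ang 71.5 phi -80.6 z 0.1581 w 18.0 q6 1.53
```

```bash
python3 -m jog '[{"slide":[0,0.15,0],"angular":[0,0,0],"claw":1.3},{"slide":[0,0.15,0],"angular":[0,0,0],"claw":1.3},{"slide":[0,0.15,0],"angular":[0,0,0],"claw":1.3}]' >/dev/null; python3 st.py; python3 -c "
from h import *
d=robot.get_state()['tool_pos'][:2]-np.array([.4955,.0815]);print(np.hypot(*d),np.degrees(np.arctan2(d[1],d[0])))"
```

```text
== t 26.27 ftool xyz [-1.6 -7.6  1. ] r 0.1588 ang 71.5 phi -80.6 z 0.1581 w 17.4 q6 1.53
0.13806383368798186 11.523141971728986
```

```bash
python3 -m jog '[{"slide":[0,0.15,0],"angular":[0,0,0],"claw":1.3},{"slide":[0,0.25,0],"angular":[0,0,0],"claw":1.3},{"slide":[0,0.25,0],"angular":[0,0,0],"claw":1.3},{"slide":[0,0.25,0],"angular":[0,0,0],"claw":1.3}]' >/dev/null; python3 st.py; python3 -c "
from h import *
p=robot.capture('top');save(p,'top5');p=robot.capture('scene');save(p,'scene5')
a=cv2.resize(cv2.imread('pics/top5.png')[110:290,240:500],None,fx=2,fy=2);b=cv2.imread('pics/scene5.png')[60:330,60:400]
h=360;b=cv2.resize(b,(int(340*270/270*.82),int(270*.82)));c=np.zeros((360,520+b.shape[1],3),np.uint8);c[:,:520]=a;c[:b.shape[0],520:]=b
cv2.imwrite('pics/c5.png',c[:,:800])"
```

```text
== t 26.6 ftool xyz [ -2.5 -10.8   0.5] r 0.1586 ang 71.5 phi -80.6 z 0.1581 w 17.5 q6 1.53
```

View pics/c5.png

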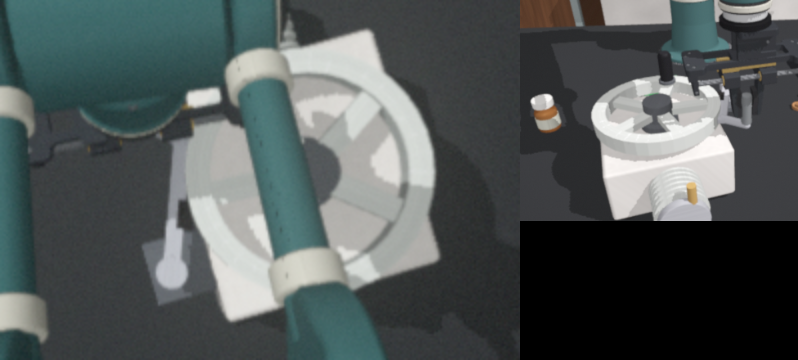

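The shoe is at the rim at crop pixel (187,212), and the handle holds a steady 10.8 N. I'll let go and lift straight up.

```bash
python3 -m jog '[{"slide":[0,0.1,0],"angular":[0,0,0],"claw":3.6},{"slide":[0,0,0],"angular":[0,0,0],"claw":3.6},{"slide":[0,0,0],"angular":[0,0,0],"claw":3.6},{"slide":[0,0,0],"angular":[0,0,0],"claw":3.6},{"slide":[-2,0,0],"angular":[0,0,0],"claw":3.6},{"slide":[-5,0,0],"angular":[0,0,0],"claw":3.6},{"slide":[-8,0,0],"angular":[0,0,0],"claw":3.6},{"slide":[-11,0,0],"angular":[0,0,0],"claw":3.6},{"slide":[-12,0,0],"angular":[0,0,0],"claw":3.6}]' >/dev/null; python3 st.py
python3 -m jog '[{"slide":[0,-4,0],"angular":[0,0,0],"claw":3.6},{"slide":[0,-8,0],"angular":[0,0,0],"claw":3.6},{"slide":[0,-12,0],"angular":[0,0,0],"claw":3.6},{"slide":[0,-16,0],"angular":[0,0,0],"claw":3.6},{"slide":[0,-20,0],"angular":[0,0,0],"claw":3.6},{"slide":[0,-20,0],"angular":[0,0,0],"claw":3.6}]' >/dev/null; python3 st.py
python3 - <<'E'
from h import *
np.set_printoptions(precision=4,suppress=True)
H=np.array([.579,-.0425])
for c in("wrist","top","scene"):
    p=robot.capture(c); save(p,c+"6")
    for n,z in dict(crank_knob=.178,wheel_hub=.15,brake_handle=.168,brake_pivot=.14).items():
        for r in robot.landmark_of(p,n)[:1]: 
            w=world(p,r["location"],z);d=w[:2]-(H if n=="crank_knob" else np.array([.4955,.0815]))
            print(c,n,r["p"],np.array(r["location"]),w,np.degrees(np.arctan2(d[1],d[0])))
a=cv2.resize(cv2.imread('pics/top6.png')[110:290,240:500],None,fx=2,fy=2)
cv2.imwrite('pics/c6.png',a)
E
```

```text
== t 27.45 ftool xyz [-1.1  0.2 -0.9] r 0.1578 ang 70.2 phi -80.6 z 0.2836 w 36.2 q6 1.53
== t 27.95 ftool xyz [ 0.2  0.3 -0.1] r 0.3525 ang 86.9 phi -80.4 z 0.2846 w 35.8 q6 1.83
wrist wheel_hub 0.6 [636.5 263. ] [ 0.5791 -0.0438  0.15  ] -56.280398895748334
wrist brake_handle 0.98 [533.8 196.6] [0.6337 0.1154 0.168 ] 13.775887574158105
wrist brake_pivot 0.69 [495.8 304.2] [0.4974 0.0849 0.14  ] 60.10635261754302
top crank_knob 0.48 [394.  245.2] [ 0.4936 -0.0331  0.178 ] 173.7482193815238
top wheel_hub 0.91 [393.6 194.8] [ 0.5797 -0.0411  0.15  ] -55.526767511707256
top brake_handle 0.86 [306.5 166.5] [0.6316 0.1107 0.168 ] 12.092188232594374
scene crank_knob 0.75 [238.4 141.2] [ 0.4878 -0.0325  0.178 ] 173.73929388793024
scene wheel_hub 0.95 [227.2 187.7] [ 0.5797 -0.0436  0.15  ] -56.0654330212441
scene brake_handle 0.55 [339.1 193.7] [0.6367 0.1116 0.168 ] 12.027166937590657
scene brake_pivot 0.86 [311.  165.3] [0.5054 0.0788 0.14  ] -15.527264144203535
```

View pics/c6.png

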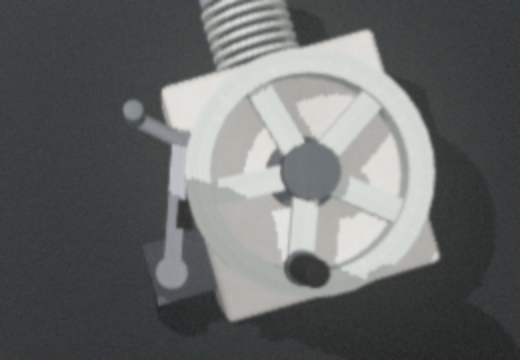

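```bash
python3 -c "
import cv2
a=cv2.imread('pics/wrist6.png')[170:350,440:640];cv2.imwrite('pics/c7.png',cv2.resize(a,None,fx=3,fy=3))"
```

```text
(no output)
```

View pics/c7.png

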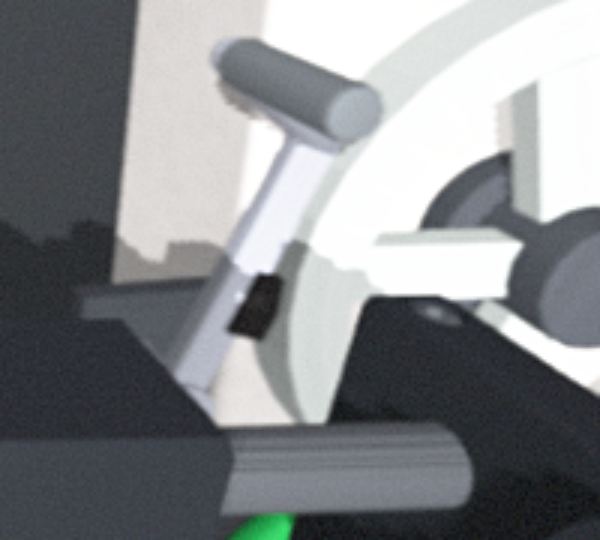

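The close-up shows the black shoe (crop 255,305) against the rim, with the gripper clear of everything. Handing in.

```bash
python3 -c "
from h import *
print(robot.finish_job())"
```

```text
the job is handed in; nothing more can be done
None
```

The flywheel is stopped just past its stiffest place with the brake on, and the job was handed in at about 28 s of the 69 s allowed.

**Flywheel:** I turned it slowly clockwise by its knob, about 160° in all. The push stayed near 5 N, climbed to about 11 N around 132° of turn, and was back to about 5 N near 147°. I stopped about 14° past that, in the light stretch: about 3 N while moving and about 0 N standing still. The 3 N is a little above the 1–2 N given for 15° past, and the forces I read ran 1–2 N above the given figures at the peak too.

**Brake:** I swung the lever in at about 3 N until the shoe met the rim. I then pressed on to 10.8 N held steady (12.2 N at most), opened the fingers, lifted off and moved clear.

**Last checks:**
- The knob is where I left it: the top camera puts it at pixel (394, 245) both before and after braking.
- The close-up shows the shoe against the rim, with the robot touching nothing.
- **Disagreement:** I measured about 0.28–0.32 rad of lever travel, against the stated contact at about 0.35 rad. The sharp rise in force and the close-up both indicate contact, so I put this down to measuring error or a lever that did not start fully released.
- **Uncertainty:** dead centre is only placed to within about 3°, well inside the 0–28° window.

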